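# Shift the bead roller into third

### The job

The stopped bead roller on the bench has been left with its gear lever somewhere in the left-hand lane of the H gate. With the fingertips, gently push the lever to the cross channel, across to the right-hand lane, then forward (away from the robot, towards the motor) all the way into the third slot, the one marked with three green dots, and leave it there. Do not let it drop into the fourth slot (four red dots), do not grip or force the lever, and leave the loose things around it where they are.

Things in the scene. Friction and masses are not known exactly. Their poses are not given: they have to be found in the camera images.
- gearbox: Red gear unit bolted to the bench, yaw up to 0.4 rad. Origin on the bench under the lever's pivot (pivot 20 mm up); x forward, from the robot's side towards the grey motor; y left; z up. Housing 210 x 200 mm, top 90 mm high. Motor with black terminal box at x 105 to 255 mm, up to 136 mm high; bead rolls stick out to y = +200 mm, up to 114 mm high.
- gate (a point): Centre of the aluminium H-gate plate (112 x 112 mm) on the housing, at its top face, 108 mm over the bench, above the gearbox origin. Slots 18 mm wide: a cross channel along y at x = 0 joins a left lane (y = +22 mm) and a right lane (y = -22 mm), which run along x to +/-32 mm. The two prongs between the lanes have rounded corners (6 mm) and block the stick.
- slot3_home (a point): Where the knob's centre is with the lever fully home in the third slot: 46.5 mm forward, 44.5 mm right of the gearbox origin, 188 mm above the bench; fixed to the gearbox. Dots on the plate's border number the slots: one black (front left), two black (rear left), three green (front right), four red (rear right); front is +x.
- lever: The gear lever; origin = centre of its yellow ball knob (40 mm diameter), 180 mm from the pivot (200 mm above the bench when upright). Below it a steel stick, 12 mm diameter, passes through the gate. The lever tilts about the pivot both ways, no springs, and stays where it is left (dry friction: 2 to 3 N on the knob moves it).
- fore (a joint): Forward tilt of the lever, rad: 0 in the cross channel, +0.27 fully forward (slots one, three), -0.27 fully back (slots two, four). Knob's x in the gearbox frame = 0.18 m * cos(across) * sin(fore). The stick passes the cross channel while within about 0.035 of 0; the rounded corners guide it in from a little more.
- across (a joint): Sideways tilt of the lever, rad: -0.25 fully left (left lane), +0.25 fully right (right lane). Knob's y in the gearbox frame = -0.18 m * sin(across). The lever starts in the left lane, at any place along it.
- spray_can: Blue can with a white top, 52 mm diameter, 130 mm high, standing on the bench to the right of the gear unit; origin under its centre. Leave alone.
- rivet_jar: Copper-coloured jar with brass lid, 64 mm diameter, 75 mm high, on the bench to the right of the gear unit; origin under its centre. Leave alone.
- spare_roll: Spare steel bead roll, 44 mm diameter, 28 mm high, standing on the housing's top at the near edge, somewhere between the middle and the right corner, next to the gate plate; origin under its centre. Leave alone.
- screwdriver: Red-handled screwdriver, about 200 mm long, lying on the bench left of and nearer than the gear unit; x points from handle to tip. Leave alone.

How it is judged:
On the way, in this order (a step that is already met when the one before it is completed fails the run):
1. the lever has come across to the right-hand lane, in the cross channel (value of joint across above 0.17 rad and value of joint fore between -0.1 and 0.1 rad), for 0.05 s.
2. the lever is forward in the third slot (value of joint across above 0.17 rad and value of joint fore above 0.215 rad), for 0.2 s.
At the end, for the whole second after the job is handed in: The lever rests in the third slot: forward tilt over 0.215 rad (of 0.27; knob within about 10 mm of the end) in the right-hand lane; every loose thing is within 20 mm of where it stood (all of step 2 and velocity of joint fore between -0.02 and 0.02 rad/s and distance of each of spray_can, rivet_jar, spare_roll, screwdriver from where it was at the start of the episode below 0.02 m); the robot touches nothing.
It fails at once if the lever goes over 0.15 rad back into the fourth slot (value of joint across above 0.1 rad and value of joint fore below -0.15 rad).
It fails at once if the lever is gripped or forced (over 35 N from the robot) (contact force between any of the fingers, the arm and lever above 35 N).
It fails at once if a loose thing is moved or lifted over 20 mm (distance of any of spray_can, rivet_jar, spare_roll, screwdriver from where it was at the start of the episode above 0.02 m).
It also fails if it takes over 48 s, if anything falls off the work surface, if the arm or the gripper's body presses on something with over 40 N, if the wrist force passes 120 N, or if a joint passes its speed limit or range.

### The arm

A 7-joint arm with a two-finger parallel gripper is mounted at the origin on the work surface. World frame = base frame: x ahead of the robot, y to its left, z up, the work surface at z = 0. Lengths are in m, angles in rad, forces in N, time in s.
With the tool pointing down it reaches from about 0.35 to 0.775 m from the base axis. Payload 3.1 kg.
Tool frame: the origin (TCP) lies between the finger pads; the fingertips stand ahead of it and the grasp point (between the pads) lies 3 mm ahead of it (r.tips_ahead is the z of the fingertips in the tool frame, in m); z points along the fingers, y is the line along which they close (so a half turn about z gives the same grasp; the last joint's range is limited). The gripper opens to 85 mm and grips with 20 to 120 N. Pads are 22 mm wide; open, the fingers measure 114 mm over their backs; the gripper's body (76 mm by 85 mm) begins 54 mm behind the grasp point. The pads swing forward as they close: fully open they stand 13 mm farther back than shut.
Start: joints at [1.149, 0.311, 0.014, 1.512, -0.004, 1.319, -0.027], TCP at [0.204, -0.511, 0.253] pointing down, gripper open.
Joint ranges: [-2.7, 2.7], [-0.3, 1.91], [-1.27, 1.3], [0.12, 2.57], [-1.44, 4.58], [0.2, 2.03], [-3.05, 3.05]. Speed limits (rad/s): [2.79, 2.79, 3.14, 3.14, 3.14, 3.14, 3.14].

### API

Orientations are given as a unit quaternion [x, y, z, w].
In Python, from workcell import r gives the robot as it stands.
- The arm moves only by the tool servo_tool, never from a script. Its argument "motion" is a list that holds one entry, the list of rows, each a list of 4 numbers: the shift along the tool's x, y, z in m, then the turn about the tool's z in degrees. A call has 1 to 12 rows; each row shifts and turns the commanded pose from where the row before left it, along the tool's axes as they then stand; what a row does not reach is not made up. A row lasts 1/8 s, in which the tool goes at most 62.5 mm and 10.7 degrees, less where a joint would pass 70% of its speed; a pose out of reach is approached as far as the arm can. A call is refused whole if a number of a shift passes 0.0625 or a number of a turn 10.7, either way. A call with a gripper value outside its range is refused whole. "gripper" is the opening, from 0 (shut) to 1 (fully open), set as the call begins (left out, the last holds). The fingers move at their own pace and stop on an object; "squeeze" is the grip in N (left out, the last holds). Time passes only in rows, so rows that do not move let the fingers close. It gives the time, the measured TCP pose, the force, the opening and the grip force at its end, in the units of the state.
- r.get_obs(): the state, without advancing time (a new reading comes with each control period).
- r.capture(name): name is "side" or "top"; returns (picture, depth): 480x640x3 uint8, red, green, blue; 480x640 float32, m along the optical axis (not along the pixel's ray), 0 where there is no reading.
- r.get_calibration(name): a dict with "camera_matrix" (3x3 intrinsics, pixels), "camera_from_world" (4x4, takes a point from world to camera coordinates). Camera axes: x right, y down, z forward; pixel columns grow to the right and rows downward; lengths in m; the calibration is good to about 2 mm. A picture is of the moment at which its call begins. get_calibration takes no time and is no camera call.
- r.job_done(): hands the job in; it is judged then, once.
Trained networks look in the newest picture that a camera, given by its name, has taken for a name from the list of things; names that differ only in an ending like _2 or _b are one class to them, and where a whole thing is asked for, a point or a joint stands for the part that bears it (a point fixed in the world has none). Each returns a list of dicts, best first, with "score" (0 to 1); they miss things now and then, are a little off and sometimes report something else, mostly with a low value. They report only what shows in the picture. A call takes as long as a camera call.
- r.find_in(camera, label): "position" ([x, y, z] in m, in world coordinates, good to about 4 mm: the middle of the surface that is visible of it).
- r.masks_of(camera, label): "mask" (480x640 bool, what is visible of it).
The state is a dict: "clock": time; "joints": joint angles; "joint_velocities": joint speeds; "effort": joint torques, N m; "ee_pos": TCP position; "tcp_rot": TCP orientation; "wrist_force": force on the tool from outside, world axes, zero at the start; "wrist_torque": the same for the moment, N m; "width": opening from 0.0 (shut) to 1.0 (fully open); "gripper_force": force on a finger pad.
Only numpy, scipy, OpenCV 4.12 (cv2) and the standard library are available. Lean on these libraries where they do the work, as an engineer would, in place of code of your own. Each camera call takes 0.05 s, during which the arm holds its last target. There are 200 camera calls.

## Working session

There is one attempt and no reset: what is moved stays moved. The work goes in short steps, Python scripts to look and compute and a tool call to move; the robot and the scene stay as the last step left them, time stands still between calls to the robot, and variables do not carry over. Pictures are saved under pics/ and viewed, at most 10 in all, crops included, and the job is handed in when it is done.

Besides the shell and the picture viewer there is one more tool, called after "Emit:" as a command line: name --argument value ..., lists and objects as JSON in quotes. servo_tool: Moves the arm, as the interface text tells. Its arguments: {"type":"object","properties":{"motion":{"type":"array","items":{"type":"array","items":{"type":"array","items":{"type":"number"}}}},"gripper":{"type":"number"},"squeeze":{"type":"number"}},"required":["motion"]}

```bash
mkdir -p pics
cat > h.py <<'E'
from workcell import r
import numpy as np, cv2
def cap(c,name=None):
    p,d=r.capture(c)
    if name: cv2.imwrite(f'pics/{name}.png',p[:,:,::-1])
    return p,d
def cal(c):
    k=r.get_calibration(c); return np.array(k["camera_matrix"]),np.array(k["camera_from_world"])
def unproj(c,u,v,z):
    K,T=cal(c); pc=np.linalg.inv(K)@np.vstack([u,v,np.ones_like(u)])*z
    return ((np.linalg.inv(T)@np.vstack([pc,np.ones(pc.shape[1])]))[:3]).T
def proj(c,P):
    K,T=cal(c); P=np.atleast_2d(P); q=K@(T@np.c_[P,np.ones(len(P))].T)[:3]; return (q[:2]/q[2]).T
def cloud(c,m,d):
    v,u=np.nonzero(m&(d>0)); return unproj(c,u.astype(float),v.astype(float),d[v,u])
E
python3 - <<'E'
from h import *
for c in ("top","side"):
    cap(c,c+"0")
    K,T=cal(c); print(c,np.linalg.inv(T)[:3,3].round(3))
    for l in ("gearbox","gate","slot3_home","lever","spray_can","rivet_jar","spare_roll","screwdriver"):
        print(l,[(np.round(f["position"],3).tolist(),round(f["score"],2)) for f in r.find_in(c,l)[:2]])
o=r.get_obs();print(o["clock"],o["ee_pos"],o["tcp_rot"],o["width"],r.tips_ahead)
E
```

```text
top [0.343 0.042 1.166]
gearbox [([0.547, -0.002, 0.093], 0.59)]
gate [([0.544, -0.004, 0.09], 0.66), ([0.481, 0.024, 0.208], 0.4)]
slot3_home [([0.546, 0.001, 0.093], 0.78)]
lever [([0.488, 0.025, 0.211], 0.87)]
spray_can [([0.493, -0.183, 0.131], 0.86)]
rivet_jar [([0.596, -0.207, 0.072], 0.93), ([0.545, 0.002, 0.092], 0.4)]
spare_roll [([0.449, -0.092, 0.12], 0.71)]
screwdriver [([0.326, 0.178, 0.026], 0.85)]
side [-0.082  0.675  0.766]
gearbox [([0.512, 0.036, 0.086], 0.89)]
gate [([0.511, 0.036, 0.093], 0.84), ([0.483, -0.176, 0.109], 0.43)]
slot3_home [([0.509, 0.039, 0.096], 0.89)]
lever [([0.484, 0.032, 0.196], 0.81)]
spray_can [([0.483, -0.177, 0.105], 0.91)]
rivet_jar [([0.594, -0.202, 0.056], 0.7)]
spare_roll [([0.446, -0.084, 0.118], 0.6)]
screwdriver [([0.311, 0.196, 0.024], 0.8), ([0.49, 0.028, 0.193], 0.53)]
0.9 [ 0.20393164 -0.51082286  0.25331699] [ 9.82017849e-01  1.88788091e-01 -1.64995653e-05  2.86977859e-05] 1.0026597344794224 0.022
```

View pics/top0.png

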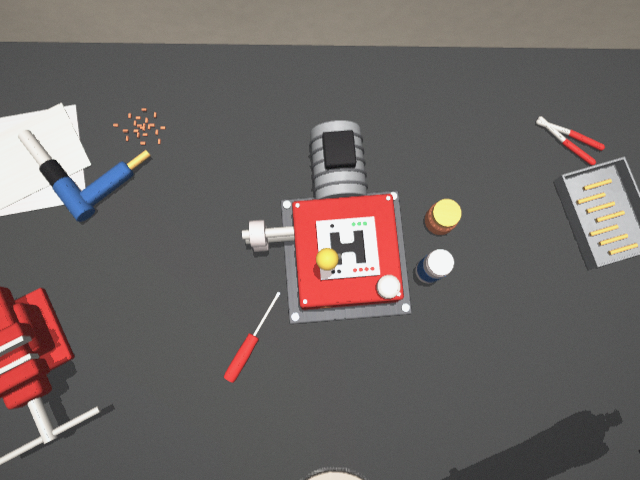

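View pics/side0.png

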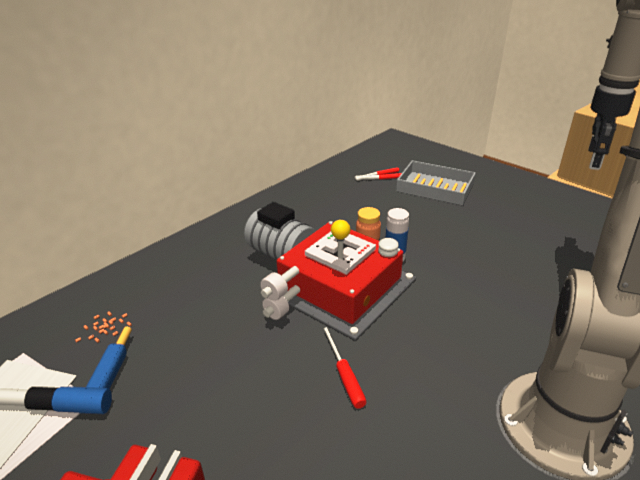

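Top picture: knob at (327,259), gate plate about (348,247), with green dots at upper right (360,223), red dots at (363,269) and the spare roll at (388,287). The side picture agrees: the lever leans back in the left lane. Next I fit the gate and the knob.

```bash
cat >> h.py <<'E'
from scipy.optimize import least_squares
def knob(c,name=None):
    p,d=cap(c,name); h=cv2.cvtColor(p,cv2.COLOR_RGB2HSV)
    m=(h[...,0]>20)&(h[...,0]<33)&(h[...,1]>140)&(h[...,2]>90)
    P=cloud(c,m,d); P=P[(abs(P[:,0]-.53)<.12)&(abs(P[:,1])<.11)&(P[:,2]>.165)&(P[:,2]<.235)]
    if len(P)<15: return None,len(P)
    s=least_squares(lambda q:np.linalg.norm(P-q,axis=1)-.02,P.mean(0)-[0,0,.012],loss='soft_l1',f_scale=.002)
    return s.x,len(P)
E
python3 - <<'E'
from h import *
p,d=cap("top")
v,u=np.mgrid[:480,:640]; P=unproj("top",u.ravel().astype(float),v.ravel().astype(float),d.ravel()).reshape(480,640,3)
h=cv2.cvtColor(p,cv2.COLOR_RGB2HSV)
roi=(abs(P[...,0]-.54)<.13)&(abs(P[...,1])<.14)
red=roi&((h[...,0]<8)|(h[...,0]>172))&(h[...,1]>150)&(abs(P[...,2]-.09)<.012)
pl=roi&(h[...,1]<60)&(h[...,2]>130)&(abs(P[...,2]-.108)<.008)
print("z plate",np.median(P[pl][:,2]),"red",np.median(P[red][:,2]))
for n,m in(("plate",pl),("red",red)):
    n_,lab,st,_=cv2.connectedComponentsWithStats(m.astype(np.uint8)); m=lab==1+st[1:,4].argmax()
    R=cv2.minAreaRect((P[m][:,:2]*1000).astype(np.float32)); print(n,m.sum(),R)
for c in("top","side"): print(c,knob(c))
print("dots green",[P[roi&(h[...,0]>45)&(h[...,0]<85)&(h[...,1]>100)].mean(0)])
E
```

```text
z plate 0.10845530218565269 red 0.08999132253045217
plate 2292 ((524.4107666015625, -17.21963882446289), (112.80831146240234, 112.17882537841797), 5.414111614227295)
red 6694 ((524.4768676757812, -17.203399658203125), (210.81289672851562, 198.59130859375), 5.35905647277832)
top (array([0.48912261, 0.02325514, 0.19184208]), 217)
side (array([0.49001153, 0.02293534, 0.19242454]), 283)
dots green [array([ 0.57111369, -0.03978818,  0.10968027])]
```

Gearbox origin is (0.5244, -0.0172) with yaw +5.4°. The knob in the gearbox frame is (-31, +43) mm at z 0.192, which matches fore -0.18, across -0.244. I shut the fingers, align the tool with the gearbox (tool x = forward, tool y = right) and go behind the knob.

Emit:
servo_tool --motion '[[[0,0,0,8.2],[0,0,0,8.2],[0.0285,-0.0504,0,0],[0.0285,-0.0504,0,0],[0.0285,-0.0504,0,0],[0.0285,-0.0504,0,0],[0.0285,-0.0504,0,0],[0.0285,-0.0504,0,0],[0.0285,-0.0504,0,0],[0.0285,-0.0504,0,0],[0.0285,-0.0504,0,0],[0.0285,-0.0504,0,0]]]' --gripper 0

```text
clock: 2.55
ee_pos: [0.4412, 0.0191, 0.2537]
tcp_rot: [0.999, 0.046, 0.001, 0.0]
wrist_force: [1.4, 0.3, -0.0]
width: -0.0
gripper_force: 0.0
```

```bash
cat >> h.py <<'E'
O=np.array([.5244,-.0172,0]); Y=np.radians(5.4)
G=np.array([[np.cos(Y),np.sin(Y),0],[-np.sin(Y),np.cos(Y),0],[0,0,1]])
def stat(cams=("side",)):
    o=r.get_obs(); q=o["tcp_rot"]; R=__import__("scipy.spatial.transform",fromlist=["Rotation"]).Rotation.from_quat(q).as_matrix()
    print("t",round(o["clock"],2),"tcp_g mm",(G@(np.array(o["ee_pos"])-O)*1000).round(1),"yaw",np.degrees(np.arctan2(R[1,0],R[0,0])).round(2),"tilt",R[2,2].round(4),"F_g",(G@np.array(o["wrist_force"])).round(1),"w",round(o["width"],2))
    for c in cams:
        k,n=knob(c)
        if k is None: print(c,"knob none",n); continue
        g=G@(k-O); ac=np.arcsin(np.clip(-g[1]/.18,-1,1)); print(c,"knob_g",(g*1000).round(1),n,"fore",np.arcsin(g[0]/.18/np.cos(ac)).round(3),"across",ac.round(3))
E
python3 -c "
from h import *
stat(('side','top')); cap('side','side1')"
```

```text
t 2.55 tcp_g mm [-79.4  44.  253.7] yaw 5.33 tilt -1.0 F_g [ 1.4  0.1 -0. ] w -0.0
side knob_g [-30.3  43.2 192.5] 281 fore -0.174 across -0.242
top knob none 0
```

View pics/side1.png

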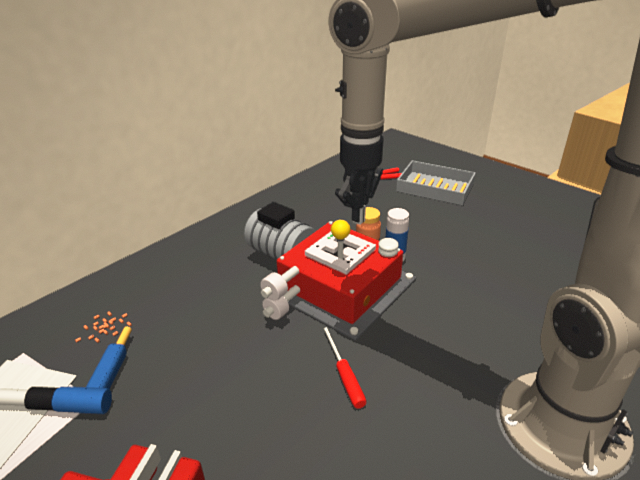

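The side picture shows the gripper's tip near (358,218), close to the knob at (340,230). I'll check that against the projection.

```bash
python3 -c "
from h import *
print(proj('side',[[.4412,.0191,.2317],[.4412,.0191,.2537],[.49,.023,.192],[.45,-.088,.118]]).round(0))
p,d=cap('side'); print(d[205:225:4,350:368:3].round(3)); P=unproj('side',np.array([356.,358,360]),np.array([212.,212,212]),d[212,[356,358,360]]);print(P)"
```

```text
[[361. 221.]
 [361. 211.]
 [340. 229.]
 [388. 243.]]
[[0.941 0.927 0.927 0.935 0.949 0.961]
 [1.472 1.474 0.962 0.96  0.962 0.965]
 [1.453 1.458 0.969 0.96  0.969 0.97 ]
 [1.434 1.436 0.974 0.967 0.974 0.975]
 [1.413 1.419 0.987 0.973 0.976 1.297]]
[[0.44025143 0.03598906 0.25902332]
 [0.43577226 0.03557419 0.2606837 ]
 [0.43267205 0.03348046 0.26100897]]
```

Consistent. Now lower 60 mm and advance gently.

Emit:
servo_tool --motion '[[[0,0,0.02,0],[0,0,0.02,0],[0,0,0.02,0],[0.004,0,0,0],[0.004,0,0,0],[0.004,0,0,0],[0.004,0,0,0],[0.004,0,0,0],[0.004,0,0,0],[0.004,0,0,0],[0,0,0,0]]]'

```text
clock: 4.12
ee_pos: [0.4688, 0.0203, 0.1932]
tcp_rot: [0.999, 0.047, 0.0, -0.0]
wrist_force: [-1.5, -0.3, 1.3]
width: -0.003
gripper_force: 0.9
```

```bash
python3 -c "
from h import *
stat(('side','top'))"
```

```text
t 4.12 tcp_g mm [-51.8  42.6 193.2] yaw 5.37 tilt -1.0 F_g [-1.5 -0.1  1.3] w -0.0
side knob_g [-21.   43.5 194.6] 155 fore -0.12 across -0.244
top knob none 0
```

Contact offset is 31 mm, as expected. Push 21 mm more to the cross channel.

Emit:
servo_tool --motion '[[[0.003,0,0,0],[0.003,0,0,0],[0.003,0,0,0],[0.003,0,0,0],[0.003,0,0,0],[0.003,0,0,0],[0.003,0,0,0],[0,0,0,0],[0,0,0,0]]]'

```text
clock: 5.35
ee_pos: [0.4899, 0.0221, 0.1933]
tcp_rot: [0.999, 0.047, 0.001, 0.0]
wrist_force: [-0.4, -0.2, 1.0]
width: 0.004
gripper_force: 0.3
```

```bash
python3 -c "
from h import *
stat(('side','top'))"
```

```text
t 5.35 tcp_g mm [-30.7  42.4 193.3] yaw 5.36 tilt -1.0 F_g [-0.4 -0.2  1. ] w 0.0
side knob_g [  0.4  43.2 196.2] 146 fore 0.002 across -0.243
top knob none 0
```

Fore is now 0. Back off and go round to the left of the knob.

Emit:
servo_tool --motion '[[[-0.01,0,0,0],[-0.01,0,0,0],[0,-0.025,0,0],[0,-0.025,0,0],[0.025,0,0,0],[0.026,0,0,0],[0,0,0,0],[0,0.005,0,0],[0,0.005,0,0],[0,0.004,0,0],[0,0.004,0,0],[0,0,0,0]]]'

```text
clock: 6.95
ee_pos: [0.5169, 0.0581, 0.1937]
tcp_rot: [0.999, 0.047, -0.0, -0.001]
wrist_force: [-0.5, 2.8, 3.0]
width: -0.001
gripper_force: 1.4
```

```bash
python3 -c "
from h import *
stat(('side','top')); cap('side','side2')"
```

```text
t 6.95 tcp_g mm [ -0.4  75.6 193.7] yaw 5.4 tilt -1.0 F_g [-0.3  2.9  3. ] w -0.0
side knob_g [  0.9  43.1 195.5] 157 fore 0.005 across -0.242
top knob none 0
```

View pics/side2.png

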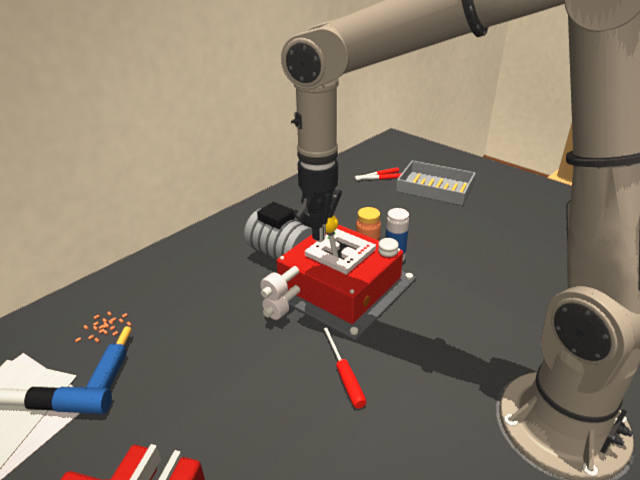

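The side picture shows the finger (320,225) against the left of the knob (331,226), contact just made. Push right along the channel.

Emit:
servo_tool --motion '[[[0,0.004,0,0],[0,0.004,0,0],[0,0.005,0,0],[0,0.005,0,0],[0,0.005,0,0],[0,0.005,0,0],[0,0.005,0,0],[0,0.005,0,0],[0,0.005,0,0],[0,0.004,0,0],[0,0.003,0,0],[0,0,0,0]]]'

```text
clock: 8.6
ee_pos: [0.5241, 0.0055, 0.1957]
tcp_rot: [0.999, 0.046, 0.003, 0.001]
wrist_force: [-0.6, 1.5, 9.8]
width: 0.004
gripper_force: 4.6
```

```bash
python3 -c "
from h import *
stat(('side','top'))"
```

```text
t 8.6 tcp_g mm [  1.8  22.6 195.7] yaw 5.26 tilt -1.0 F_g [-0.5  1.5  9.8] w 0.0
side knob_g [  1.   -9.2 201.2] 164 fore 0.006 across 0.051
top knob none 0
```

Emit:
servo_tool --motion '[[[0,0.004,0,0],[0,0.004,0,0],[0,0.004,0,0],[0,0.004,0,0],[0,0.004,0,0],[0,0.004,0,0],[0,0.003,0,0],[0,0.003,0,0],[0,0.003,0,0],[0,0,0,0]]]'

```text
clock: 9.95
ee_pos: [0.5241, -0.0261, 0.1925]
tcp_rot: [0.999, 0.047, -0.001, 0.0]
wrist_force: [-0.3, 1.5, -1.6]
width: 0.0
gripper_force: 0.8
```

```bash
python3 -c "
from h import *
stat(('side','top'))"
```

```text
t 9.95 tcp_g mm [ -1.1  -8.8 192.5] yaw 5.34 tilt -1.0 F_g [-0.1  1.6 -1.6] w 0.0
side knob_g [  1.3 -40.5 196.9] 133 fore 0.008 across 0.227
top knob none 0
```

The lever is in the right lane (across 0.23). Back off left, go round behind it, then approach.

Emit:
servo_tool --motion '[[[0,-0.008,0,0],[0,-0.008,0,0],[-0.028,0,0,0],[-0.028,0,0,0],[0,0.025,0,0],[0,0.025,0,0],[0,0,0,0],[0.008,0,0,0],[0.008,0,0,0],[0.004,0,0,0],[0,0,0,0]]]'

```text
clock: 11.42
ee_pos: [0.4927, -0.0622, 0.1932]
tcp_rot: [0.999, 0.047, -0.0, -0.0]
wrist_force: [-0.7, -0.1, 0.2]
width: -0.001
gripper_force: 0.0
```

```bash
python3 -c "
from h import *
stat(('side','top'))"
```

```text
t 11.43 tcp_g mm [-35.8 -41.9 193.2] yaw 5.43 tilt -1.0 F_g [-0.7 -0.   0.2] w -0.0
side knob_g [  0.5 -41.5 196.5] 169 fore 0.003 across 0.232
top knob none 0
```

Emit:
servo_tool --motion '[[[0.004,0,0,0],[0.003,0,0,0],[0.003,0,0,0],[0.003,0,0,0],[0.003,0,0,0],[0.004,0,0,0],[0.004,0,0,0],[0.004,0,0,0],[0.004,0,0,0],[0.004,0,0,0],[0,0,0,0]]]'

```text
clock: 12.9
ee_pos: [0.5285, -0.0599, 0.193]
tcp_rot: [0.999, 0.047, 0.0, 0.0]
wrist_force: [-1.6, -0.8, 1.4]
width: -0.004
gripper_force: 0.8
```

```bash
python3 -c "
from h import *
stat(('side','top'))"
```

```text
t 12.9 tcp_g mm [ 1.00e-01 -4.29e+01  1.93e+02] yaw 5.35 tilt -1.0 F_g [-1.7 -0.7  1.4] w -0.0
side knob_g [ 31.2 -41.6 193.8] 165 fore 0.179 across 0.233
top knob none 0
```

Going well. 13 mm more puts the knob at about 44.5 of 46.5 mm.

Emit:
servo_tool --motion '[[[0.003,0,0,0],[0.003,0,0,0],[0.003,0,0,0],[0.002,0,0,0],[0.002,0,0,0],[0,0,0,0],[0,0,0,0]]]'

```text
clock: 13.88
ee_pos: [0.5415, -0.0578, 0.1935]
tcp_rot: [0.999, 0.047, 0.0, -0.0]
wrist_force: [-2.9, -0.2, -2.2]
width: 0.001
gripper_force: 1.5
```

```bash
python3 -c "
from h import *
stat(('side','top'))"
```

```text
t 13.88 tcp_g mm [ 13.2 -42.  193.5] yaw 5.39 tilt -1.0 F_g [-2.9  0.1 -2.2] w 0.0
side knob_g [ 44.1 -41.7 190.7] 170 fore 0.255 across 0.234
top knob none 0
```

Fore is 0.255, so the lever is in. Retreat straight back and then up.

Emit:
servo_tool --motion '[[[-0.005,0,0,0],[-0.015,0,0,0],[-0.03,0,0,0],[-0.03,0,0,0],[-0.02,0,-0.03,0],[-0.02,0,-0.04,0],[-0.03,0,-0.03,0],[-0.03,0.03,0,0],[-0.02,0.05,0,0],[0,0.05,0,0],[0,0,0,0],[0,0,0,0]]]'

```text
clock: 15.48
ee_pos: [0.3552, -0.2058, 0.2941]
tcp_rot: [0.999, 0.047, 0.001, 0.0]
wrist_force: [0.3, 0.7, -0.4]
width: 0.001
gripper_force: 0.0
```

```bash
python3 -c "
from h import *
stat(('side','top')); cap('top','top2')
for l in ('spray_can','rivet_jar','spare_roll','screwdriver'): print(l,[np.round(f['position'],3) for f in r.find_in('top',l)[:1]])"
```

```text
t 15.47 tcp_g mm [-186.2 -171.8  294.1] yaw 5.43 tilt -1.0 F_g [ 0.4  0.7 -0.4] w 0.0
side knob_g [ 44.7 -41.4 190.6] 255 fore 0.258 across 0.232
top knob_g [ 43.4 -41.1 189.9] 216 fore 0.25 across 0.23
spray_can [array([ 0.492, -0.181,  0.134])]
rivet_jar [array([ 0.6  , -0.206,  0.074])]
spare_roll [array([ 0.447, -0.091,  0.12 ])]
screwdriver [array([0.326, 0.179, 0.024])]
```

View pics/top2.png

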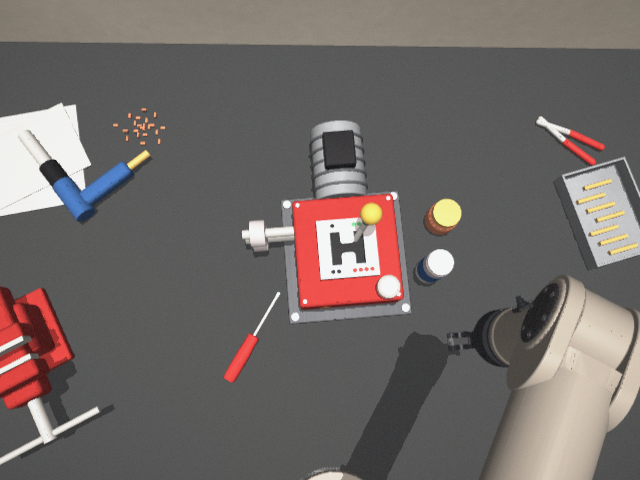

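The knob at (371,213) sits over the green dots in slot three. The loose things have not moved and the arm is clear.

```bash
python3 -c "
from workcell import r
print(r.job_done())"
```

```text
the job is handed in; nothing more can be done
None
```

The lever rests in the third slot (fore about 0.25 rad, across about 0.23 rad), no loose thing has visibly moved, the arm is clear, and the job was handed in at about 16 s with no verdict shown.

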